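Hold the angle gauge on the reader seat's stud at the set mark

TASK

Pick up the orange pendulum angle gauge by the black grip on its top, rest the middle of its foot lightly on the domed steel stud of the grey reader seat, with the foot lying along the block over its two jack screws, and rock it on the stud until the swinging pointer settles on the red setting mark. Finish while still holding it steady there, foot touching the stud and pointer on the mark, so that I can wind the jack screws up to meet the foot; do not let go, and leave everything else on the bench where it is.

Things in the scene. Friction and masses are not known exactly. Their poses are not given: they have to be found in the camera images.
- gauge_mid (a point): Centre of the loose pendulum angle gauge, 77.5 mm above the underside of its foot, half-way up. x points out of the white dial (square to the flat of the gauge; pinch the grip along it), y along the foot, z up. At the start it stands upright on the bench with the dial looking away from the robot and 5 to 65 degrees to the robot's right.
- gauge_grip (a point): Centre of the black grip block on top of the gauge, 135 mm above the underside of the foot: 24 mm thick along x, 46 mm wide along y, reaching from 109 to 155 mm above the underside, free on both sides; pinch it here. Axes as gauge_mid.
- gauge_foot (a point): Centre of the flat underside of the gauge's foot; axes as gauge_mid.
- gauge: The whole gauge, 0.4 to 0.6 kg: steel foot bar 36 (x) x 110 (y) x 12 mm; on it a round orange case 100 mm across, 32 mm thick, centre 58 mm up, with a white dial on one face; black grip on top; 155 mm high in all. Origin at the centre of the foot's underside.
- pointer (a joint): Angle (rad) of the black weighted pointer on the dial. It swings freely (about 3 swings a second, dying down in about 1 s) and always comes to hang plumb, so it reads the gauge's tilt: 0 upright, positive when the gauge is rolled about its own +x axis, the +y end of the foot raised (the right-hand end for someone facing the dial).
- mark (a joint): Angle (rad) of the red setting mark on the dial, on the pointer's scale: 0 is straight down the dial, positive is to the left for someone facing the dial. Set differently each time, 0.20 to 0.38, and it stays put. The pointer is on the mark when both joints read the same.
- pointer_tip (a point): Tip of the black pointer (2.6 mm wide, with a round black weight half-way down), 40 mm from the dial centre.
- mark_point (a point): Outer end of the red setting mark, on its middle line, 40 mm from the dial centre. The mark is a red radial strip 7 mm wide, from 10 to 44 mm from the dial centre, behind the pointer; the pointer is on it when its tip lies over the red.
- stud_top (a point): Top of the domed steel stud, 70 mm above the bench, in the middle of the fixed grey cast block. The stud's head is a ball of radius 14 mm, centre 14 mm below this point. Axes of the block: x across it, y along it (through both jack screws), z up.
- stud: The domed steel stud of the block; origin at its top.
- block: The reader seat, a grey cast block bolted to the bench: flange 74 (x) x 150 (y) x 12 mm, body 46 x 124 mm with its top at 38 mm; on its long centre line, 45 mm either side of the stud, jack screws standing up to 43.5 and 46.5 mm. Origin under its centre at bench height. x points away from the robot, 5 to 60 degrees to its right.
- reader: Bystander: dark grey barcode reader 62 x 44 x 30 mm, origin at the centre of its underside.
- screwdriver: Bystander: screwdriver with a red handle, 190 mm long, lying on the bench.
- tube_rack: Bystander: white rack 72 x 150 mm with capped tubes up to 94 mm high, origin at the centre of its underside.
- reagent: Bystander: white reagent bottle 64 mm across, 130 mm high, origin at the centre of its underside.
- screw_tray: Bystander: grey tray of screws and washers 90 x 130 x 22 mm, origin at the centre of its underside.
- offcut: Bystander: offcut of aluminium profile 120 x 40 x 40 mm, origin at the centre of its underside.
- mouse: Bystander: black computer mouse 105 x 60 x 30 mm, origin at the centre of its underside.
Things that resemble listed ones, but are neither listed nor needed, are in the scene too. Several things have the shape of the gauge; the one meant has the colours described above.

How it is judged (in metres and radians):
On the way, in this order (a step that is already met when the one before it is completed fails the run):
1. the gauge is picked up and carried clear of the bench (height (world z) of gauge_foot above 0.03 m and contact force between the fingers and gauge above 1 N), for 0.2 s.
2. the middle of the gauge's foot rests on the stud, the foot lying along the block (contact force between gauge and stud above 0.4 N and horizontal distance between gauge_foot and stud_top below 0.022 m and angle between the x axis of gauge_mid and the x axis of stud_top, either way round below 0.26 rad), for 0.2 s.
At the end, for the whole second after the job is handed in: The gripper holds the gauge steady; its foot touches the stud (0.4 N or more), foot middle within 22 mm of the stud's top in plan, the flat of the gauge within 15 degrees of the block's length, the pointer still with its tip within 3.5 mm of the red mark's middle (all of step 2 and distance between pointer_tip and mark_point below 0.0035 m and velocity of joint pointer between -0.4 and 0.4 rad/s and contact force between the fingers and gauge above 2 N and height (world z) of gauge_foot above 0.055 m and linear speed of gauge below 0.02 m/s); the arm keeps its last pose, push and grip.
It fails at once if the gauge is pressed hard on the stud (over 40 N) (contact force between gauge and stud above 40 N).
It fails at once if a bystander is moved by more than 25 mm (distance of any of reader, screwdriver, tube_rack, reagent, screw_tray, offcut, mouse from where it was at the start of the episode above 0.025 m).
It also fails if it takes over 48 s, if anything falls off the work surface, if the arm or the gripper's body presses on something with over 40 N, if the wrist force passes 120 N, or if a joint passes its speed limit or range.

ROBOT

A 6-joint arm with a two-finger parallel gripper is mounted at the origin on the work surface. World frame = base frame: x ahead of the robot, y to its left, z up, the work surface at z = 0. Lengths are in mm, angles in degrees, forces in N, time in s.
With the tool pointing down it reaches from about 350 to 850 mm from the base axis. Payload 8.1 kg.
Tool frame: the origin (TCP) lies at the very end of the fingers, on their centre line; the grasp point (between the pads) lies 19 mm behind it (r.grip_depth is the distance from the TCP to the grasp point, in mm); y points along the fingers, z is the direction in which the jaws open and shut, and the axes are right-handed (so a half turn about y gives the same grasp; the last joint's range is limited). The gripper opens to 85 mm and grips with 20 to 120 N. Pads are 22 mm wide; open, the fingers measure 114 mm over their backs; the gripper's body (76 mm by 85 mm) begins 54 mm behind the grasp point. The pads swing forward as they close: fully open they stand 13 mm farther back than shut.
Start: joints at [-77.773, 7.471, 85.268, -0, 87.261, -4.893], TCP at [176.644, -573.413, 231.292] pointing down, gripper open.
Joint ranges: [-169.43, 169.43], [-51.17, 129.36], [1.28, 143.12], [-76.62, 256.62], [0, 156.53], [-152.29, 152.29]. Speed limits (degrees/s): [136.94, 136.94, 159.86, 180, 180, 180].

INTERFACE

Orientations are given as [roll, pitch, yaw] about the fixed x, y, z axes, in that order (R = Rz(yaw) Ry(pitch) Rx(roll)).
In Python, from bench import readout, eyes, r gives the robot as it stands. The module is installed in compiled form; this text tells all that it offers.
- The arm moves only by the tool move_arm, never from a script. Its argument "motion" is text: rows parted by semicolons, each of 6 numbers parted by spaces: the shift along the world's x, y, z in cm, then the turn, a rotation vector about the world's x, y, z in degrees. A call has 1 to 10 rows; each row is the pose to reach, as a shift and turn from the pose commanded when the call began; what a row does not reach only later rows make up. A row lasts 1/12 s, in which the tool goes at most 41.7 mm and 7.16 degrees, less where a joint would pass 70% of its speed; a pose out of reach is approached as far as the arm can. A call with a gripper value outside its range is refused whole. "fingers" is the finger opening in cm, from 0 to 8.54, set as the call begins (left out, the last holds). The fingers move at their own pace and stop on an object; "squeeze" is the grip in N (left out, the last holds). Time passes only in rows, so rows that repeat a pose let the fingers close. It gives the time, the measured TCP pose, the force and the opening at its end, in the units of the state.
- readout.sense(): the state, without advancing time (a new reading comes with each control period).
- eyes.snapshot(name): name is "side" or "top" or "wrist"; returns a dict with "image" (420x560x3 uint8, blue, green, red), "fx", "fy", "cx", "cy" (pixels), "world_to_cam" (4x4, takes a point from world to camera coordinates). Camera axes: x right, y down, z forward; pixel columns grow to the right and rows downward; lengths in mm; the calibration is good to about 2 mm. A picture is of the moment at which its call begins. There is no depth.
- r.hand_in(): hands the job in, once; it reports no verdict.
The state is a dict: "time": time; "joint_pos": joint angles; "qd": joint speeds; "joint_efforts": joint torques, N m; "tool_pos": TCP position; "tcp_rot": TCP orientation; "ft_force": force on the tool from outside, world axes, zero at the start; "wrist_torque": the same for the moment, N m; "finger_gap": finger opening in mm.
Only numpy, scipy, OpenCV 4.12 (cv2) and the standard library are available. Lean on these libraries where they do the work, as an engineer would, in place of code of your own. Each camera call takes 0.05 s, during which the arm holds its last target. There are 200 camera calls.

## Working session

There is one attempt and no reset: what is moved stays moved. The work goes in short steps, Python scripts to look and compute and a tool call to move; the robot and the scene stay as the last step left them, time stands still between calls to the robot, and variables do not carry over. Pictures are saved under pics/ and viewed, about 8 in all and at most 12, crops included, and the job is handed in when it is done.

Besides the shell and the picture viewer there is one more tool, called after "Call:" by a JSON object that holds its "op" and its "data", one argument or row to a line. move_arm: Moves the arm, as the interface text tells. Its arguments: {"type":"object","properties":{"motion":{"type":"string"},"fingers":{"type":"number"},"squeeze":{"type":"number"}},"required":["motion"]}

```bash
mkdir -p pics; cat > h.py <<'E'
import numpy as np, cv2
from bench import readout, eyes, r
def snap(n,f=None):
    s=eyes.snapshot(n)
    if f: cv2.imwrite('pics/'+f,s['image'])
    return s
def proj(s,P):
    P=np.atleast_2d(P); W=np.array(s['world_to_cam'])
    c=P@W[:3,:3].T+W[:3,3]
    return np.c_[s['fx']*c[:,0]/c[:,2]+s['cx'], s['fy']*c[:,1]/c[:,2]+s['cy']]
def ray(s,uv,z):
    W=np.array(s['world_to_cam']);R=W[:3,:3];o=-R.T@W[:3,3]
    d=R.T@np.array([(uv[0]-s['cx'])/s['fx'],(uv[1]-s['cy'])/s['fy'],1])
    return o+d*(z-o[2])/d[2]
E
python3 - <<'E'
from h import *
print(readout.sense())
a=snap('top','top0.png');b=snap('side','side0.png')
for s in (a,b):
    W=np.array(s['world_to_cam']);print(s['fx'],s['cx'],s['cy'],-W[:3,:3].T@W[:3,3],W[:3,:3].round(3).tolist())
import pickle;pickle.dump((a,b),open('s0.pkl','wb'))
E
```

```text
{'time': 0.0, 'joint_pos': array([-7.77739674e+01,  7.51546091e+00,  8.53297344e+01,  1.95998838e-03,
        8.72612639e+01, -4.89127154e+00]), 'qd': array([ 0.01027759,  0.06510267,  0.04597923,  0.08300481,  0.00495855,
       -0.02134285]), 'joint_efforts': array([-6.02269374e-04, -5.69399822e+01, -5.00552452e+01, -2.16014400e-04,
        1.45101536e-02,  2.93753135e-05]), 'tool_pos': array([ 176.53166607, -572.86712783,  230.23639045]), 'tcp_rot': array([-9.01059046e+01,  1.10276963e-02, -1.62882801e+02]), 'ft_force': array([-0.74917623, -0.44043945,  0.00221926]), 'wrist_torque': array([ 0.03833036, -0.04754836,  0.06407694]), 'finger_gap': 85.62408971382165}
462.1196597370945 274.4058667107931 211.59019149998505 [ 462.41161479    1.95582755 1377.30390441] [[-0.016, -1.0, -0.004], [-0.998, 0.017, -0.068], [0.068, 0.003, -0.998]]
431.34560539062375 275.3490254759489 217.68639144175268 [452.84272145 819.44406548 934.07378557] [[-0.991, -0.137, 0.002], [-0.098, 0.701, -0.706], [0.095, -0.7, -0.708]]
```

View pics/top0.png

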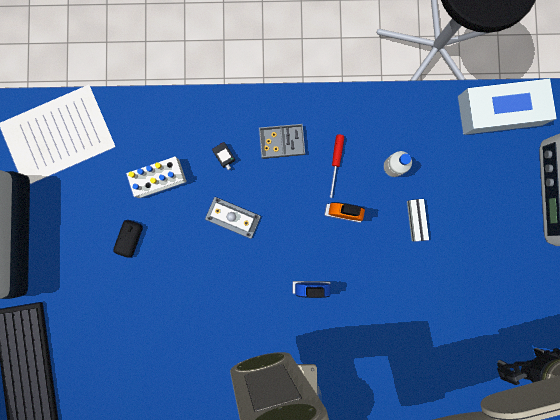

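View pics/side0.png

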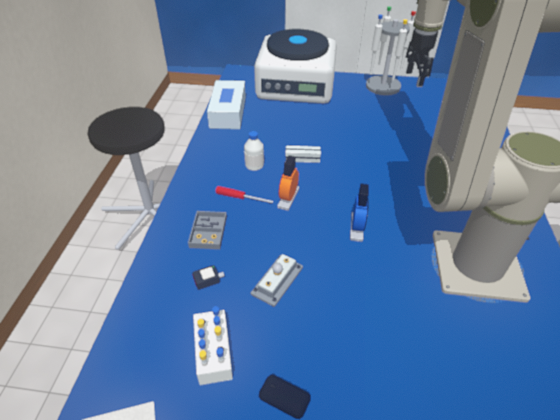

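Top view: orange gauge at (346,211), with a blue lookalike at (312,289). The red/orange screwdriver handle at (338,150) is the only other similar colour. The reader seat is at (233,217). I choose the orange one and check it in a close crop.

```bash
python3 - <<'E'
from h import *
import pickle
a,b=pickle.load(open('s0.pkl','rb'))
def crop(s,x,y,w,h,k): return cv2.resize(s['image'][y:y+h,x:x+w],None,fx=k,fy=k,interpolation=cv2.INTER_CUBIC)
c1=crop(a,315,190,66,50,6); c2=crop(a,200,190,66,50,6); c3=crop(b,255,145,66,75,4);c4=crop(b,245,245,66,75,4)
o=np.zeros((600,800,3),np.uint8);o[:300,:396]=c1;o[:300,400:796]=c2;o[300:,:264]=c3;o[300:,400:664]=c4
cv2.imwrite('pics/c.png',o)
E
```

```text
(no output)
```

View pics/c.png

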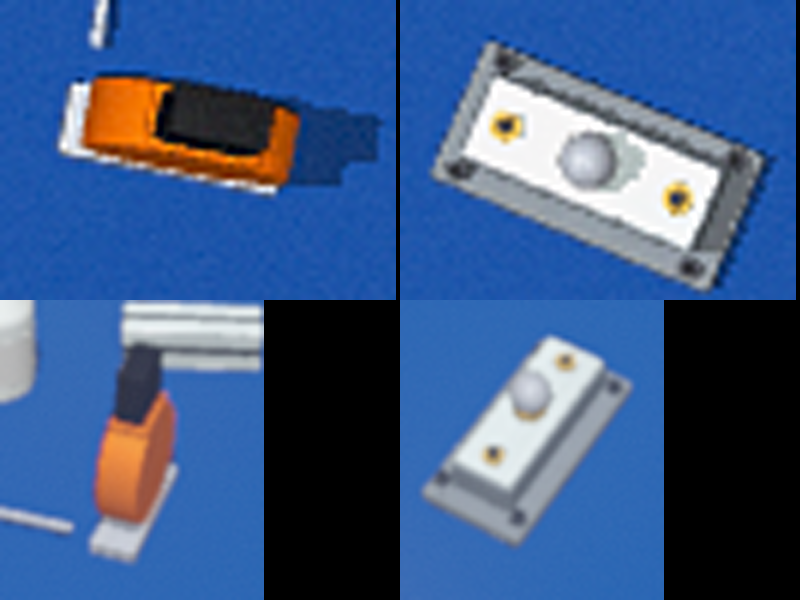

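```bash
cat > fit.py <<'E'
from h import *
import pickle
from scipy.optimize import least_squares
a,b=pickle.load(open('s0.pkl','rb'))
A=lambda u,v,x0,y0,k:(x0+(u+.5)/k-.5,y0+(v+.5)/k-.5)
def fit(obs,p0):
    def pose(p,P):
        t=np.radians(p[2]);x,y,z=P
        return [p[0]+x*np.cos(t)-y*np.sin(t),p[1]+x*np.sin(t)+y*np.cos(t),z]
    f=lambda p:np.concatenate([(proj(s,pose(p,P))[0]-uv) for s,uv,P in obs])
    q=least_squares(f,p0,loss='soft_l1');print(q.x.round(1),f(q.x).round(1).tolist());return q.x
t=lambda u,v:A(u,v,315,190,6); s=lambda u,v:A(u,v-300,255,145,4)
g=fit([(a,t(75,82),(18,55,12)),(a,t(60,152),(-18,55,0)),(a,t(275,192),(-18,-55,6)),(a,t(280,95),(12,-23,155)),(a,t(272,152),(-12,-23,155)),
 (b,s(90,548),(18,55,0)),(b,s(130,560),(-18,55,0)),(b,s(177,468),(-18,-55,12)),(b,s(160,350),(-12,-23,155)),(b,s(125,345),(12,-23,155))],[430,-150,-10])
t=lambda u,v:A(u-400,v,200,190,6); s=lambda u,v:A(u-400,v-300,245,245,4)
k=fit([(a,t(488,40),(37,75,12)),(a,t(765,158),(37,-75,12)),(a,t(712,290),(-37,-75,12)),(a,t(432,178),(-37,75,6)),(a,t(588,160),(0,0,60)),
 (b,s(630,385),(-37,-75,12)),(b,s(425,492),(37,75,6)),(b,s(520,545),(-37,75,3)),(b,s(530,395),(0,0,57))],[440,100,-23])
E
python3 fit.py
```

```text
[ 551.1 -200.   -11.9] [-0.4, -0.7, -0.6, -0.2, 0.3, 0.0, -0.2, 0.2, -0.5, -0.4, -0.4, 0.5, 0.5, 0.3, -0.4, -1.4, 0.6, -2.2, 1.7, -2.6]
[541.  129.8 -23.3] [-0.3, -0.1, 0.2, -0.6, -0.5, 0.6, -0.3, 0.1, -0.0, 0.1, 0.9, -1.7, -0.8, 0.3, -0.1, 0.3, 0.2, -1.5]
```

Call:
{"op": "move_arm", "data": {
  "motion": "3 3 1 0 0 5;7 7 1 0 0 11;11 11 1 0 0 18;15 15 1 0 0 25;19 19 1 0 0 32;23 23 1 0 0 39;27 27 1 0 0 46;31 31 1 0 0 53;34 34 1 0 0 58;36 36 1 0 0 61",
  "fingers": 8.5
}}

```text
time: 0.93
tool_pos: [471.4, -277.7, 241.0]
tcp_rot: [-90.0, 0.0, -101.6]
ft_force: [1.1, -1.0, 0.2]
finger_gap: 85.3
```

```bash
python3 - <<'E'
from h import *
print(readout.sense()); s=snap('wrist','w1.png')
t=np.radians(-11.9);c,d=np.cos(t),np.sin(t)
for P in [(12,23),(12,-23),(-12,-23),(-12,23)]:
    q=proj(s,[551.1+P[0]*c-P[1]*d,-200+P[0]*d+P[1]*c,155])[0];print(q.round(1));cv2.circle(s['image'],tuple(int(i) for i in q.round()),3,(0,255,0),-1)
cv2.imwrite('pics/w1.png',s['image'])
E
```

```text
{'time': 0.9333, 'joint_pos': array([-3.58682889e+01, -9.29266095e-01,  9.29769597e+01, -3.22622653e-03,
        8.79730657e+01, -2.42786059e+01]), 'qd': array([ 52.48847989,  17.32991397, -17.10051137,  -0.08869421,
        -0.58165695,  19.87554963]), 'joint_efforts': array([ -4.71084371, -52.441113  , -47.84245133,   0.13409478,
         0.43518067,  -1.5234204 ]), 'tool_pos': array([ 471.41579611, -277.69466403,  241.01706582]), 'tcp_rot': array([-9.00202490e+01,  5.59668756e-03, -1.01589569e+02]), 'ft_force': array([ 1.11806242, -1.00096483,  0.21155757]), 'wrist_torque': array([-0.05346635, -0.01063979,  0.01208266]), 'finger_gap': 85.26264504247204}
[416.9  13.6]
[408.1  99.1]
[367.9  98.9]
[374.   13.4]
```

View pics/w1.png

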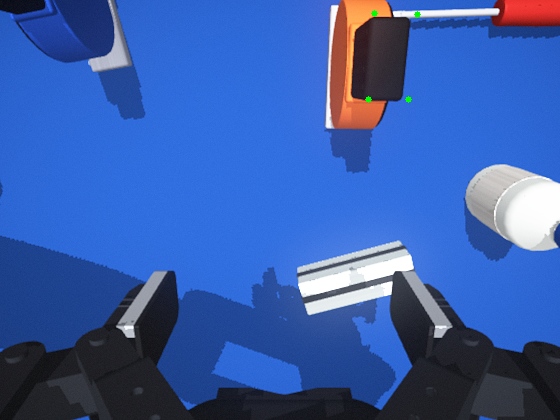

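Wrist view while still moving: gauge grip at about (385,58), dial on the right (far) side. The green predictions are roughly on it, with lag from the motion. Let it settle above the grip.

Call:
{"op": "move_arm", "data": {
  "motion": "1 1 -2 0 0 0;1.4 1.3 -4 0 0 0;1.4 1.3 -4 0 0 0;1.4 1.3 -4 0 0 0;1.4 1.3 -4 0 0 0;1.4 1.3 -4 0 0 0"
}}

```text
time: 1.48
tool_pos: [484.6, -267.6, 202.8]
tcp_rot: [-89.9, -0.0, -101.9]
ft_force: [0.9, 0.3, 0.1]
finger_gap: 84.8
```

```bash
python3 - <<'E'
from h import *
q=readout.sense();print(q['tool_pos'],q['tcp_rot'],q['joint_pos']); s=snap('wrist')
t=np.radians(-11.9);c,d=np.cos(t),np.sin(t)
for P in [(12,23),(12,-23),(-12,-23),(-12,23)]:
    q=proj(s,[551.1+P[0]*c-P[1]*d,-200+P[0]*d+P[1]*c,155])[0];print(q.round(1));cv2.circle(s['image'],tuple(int(i) for i in q.round()),3,(0,255,0),-1)
cv2.imwrite('pics/w2.png',s['image'])
E
```

```text
[ 484.6083973  -267.60001268  202.80502672] [-8.99019506e+01 -4.79113784e-02 -1.01940100e+02] [-3.42094305e+01  1.03794441e+00  9.50069826e+01 -7.22247272e-03
  8.38461803e+01 -2.22686037e+01]
[417.1  27.2]
[407.3 126.5]
[360.1 126.5]
[366.2  27.2]
```

View pics/w2.png

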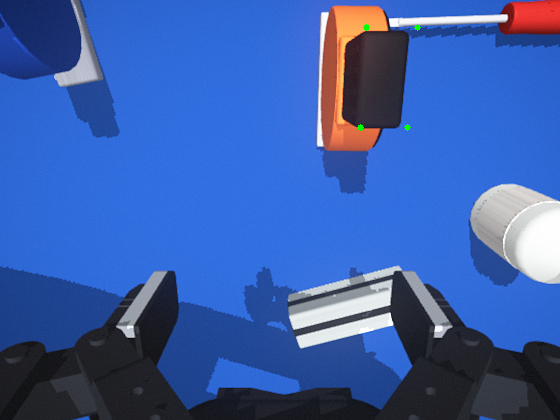

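Wrist view, arm still: the grip's right top edge is (407,33)-(401,127), against predicted (417,27)-(407,126). So the grip lies about 3–4 mm nearer along −x. I correct for that.

Call:
{"op": "move_arm", "data": {
  "motion": "1.6 1.7 0 0 0 0;3.2 3.4 0 0 0 0;4.8 5.1 0 0 0 0;6.36 6.8 0 0 0 0;6.36 6.8 0 0 0 0;6.36 6.8 0 0 0 0"
}}

```text
time: 2.03
tool_pos: [548.7, -198.5, 202.3]
tcp_rot: [-89.9, -0.0, -101.8]
ft_force: [-0.6, -0.3, -0.5]
finger_gap: 84.9
```

```bash
python3 - <<'E'
from h import *
q=readout.sense();print(q['tool_pos'],q['tcp_rot'],q['joint_pos']); s=snap('wrist')
cv2.imwrite('pics/w3.png',s['image'])
E
```

```text
[ 548.73853531 -198.47234047  202.25038102] [-8.99284686e+01 -2.56957475e-02 -1.01806075e+02] [-2.49126666e+01  5.70650574e+00  9.02105216e+01 -8.85403439e-03
  8.40074779e+01 -1.31056892e+01]
```

View pics/w3.png

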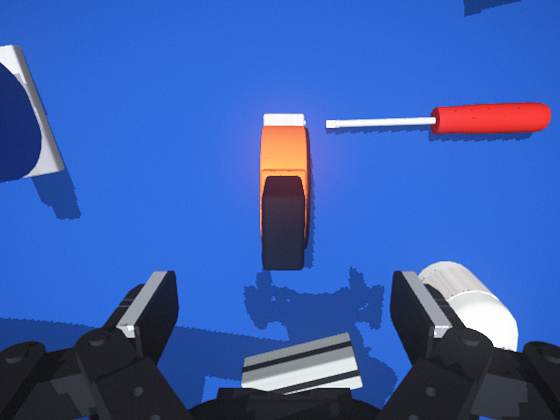

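Grip centred at u≈283 between the pads (284), aligned, and the bottle is well clear. Descend and grip.

Call:
{"op": "move_arm", "data": {
  "motion": "0 0 -3 0 0 0;0 0 -6 0 0 0;0 0 -8 0 0 0;0 0 -8.5 0 0 0;0 0 -8.5 0 0 0"
}}

```text
time: 2.5
tool_pos: [546.2, -199.0, 114.6]
tcp_rot: [-90.2, 0.0, -102.0]
ft_force: [-0.3, 0.5, 0.6]
finger_gap: 85.2
```

Call:
{"op": "move_arm", "data": {
  "motion": "0 0 0 0 0 0;0 0 0 0 0 0;0 0 0 0 0 0;0 0 0 0 0 0;0 0 0 0 0 0;0 0 0 0 0 0;0 0 0 0 0 0;0 0 0 0 0 0;0 0 0 0 0 0;0 0 0 0 0 0",
  "fingers": 0,
  "squeeze": 60
}}

```text
time: 3.33
tool_pos: [548.7, -198.9, 117.5]
tcp_rot: [-89.9, -0.0, -101.9]
ft_force: [-2.4, 0.2, 6.7]
finger_gap: 23.2
```

Call:
{"op": "move_arm", "data": {
  "motion": "0 0 1 0 0 0;0 0 3 0 0 0;0 0 6 0 0 0;0 0 9 0 0 0;0 2 12 0 0 5;0 4 14 0 0 10;-1 7 16 0 0 15;-1 10 18 0 0 20;-2 13 20 0 0 25;-2 16 22 0 0 30"
}}

```text
time: 4.17
tool_pos: [526.4, -37.2, 337.1]
tcp_rot: [-90.1, 0.0, -71.7]
ft_force: [0.5, 0.4, -4.9]
finger_gap: 23.3
```

Call:
{"op": "move_arm", "data": {
  "motion": "0 3 1 0 0 6;-1 6 2 0 0 12;-1 9 3 0 0 18;-2 12 4 0 0 24;-2 15 5 0 0 30;-3 18 6 0 0 36;-3 21 7 0 0 42;-4 24 8 0 0 48;-4 27 9 0 0 54;-5 30 10 0 0 60"
}}

```text
time: 5.0
tool_pos: [477.8, 262.7, 436.1]
tcp_rot: [-90.1, 0.1, -11.6]
ft_force: [0.8, 0.4, -4.7]
finger_gap: 23.4
```

Call:
{"op": "move_arm", "data": {
  "motion": "0 2 0 0 0 4;0 4 0 0 0 8;0 5 0 0 0 11;0 5 0 0 0 12;0 5 0 0 0 12;0 5 0 0 0 12;0 5 0 0 0 12;0 5 0 0 0 12;0 5 0 0 0 12;0 5 0 0 0 12"
}}

```text
time: 5.83
tool_pos: [478.2, 310.9, 436.5]
tcp_rot: [-90.0, -0.0, 0.1]
ft_force: [-0.2, -0.3, -3.8]
finger_gap: 22.9
```

```bash
cat > look.py <<'E'
from h import *
import sys
q=readout.sense();print(q['time'],q['tool_pos'],q['tcp_rot'],q['joint_pos'].round(1),q['finger_gap'],q['ft_force'])
s=snap('side')
# rectify dial plane: tool axes
from scipy.spatial.transform import Rotation as Ro
R=Ro.from_euler('xyz',q['tcp_rot'],degrees=True).as_matrix()
n=R[:,2]; up=-R[:,1]
if len(sys.argv)>2: n=n*float(sys.argv[2])
y=np.cross(up,n)
foot=q['tool_pos']-R[:,1]*-19-up*135*1 if False else q['tool_pos']+up*19-up*135
print('jaw yaw',np.degrees(np.arctan2(n[1],n[0])),'foot',foot)
c=foot+up*58+n*16
src=proj(s,[c+y*i*60+up*j*65 for i,j in((-1,1),(1,1),(1,-1),(-1,-1))]).astype(np.float32)
print(src.round(1).tolist())
k=5
H=cv2.getPerspectiveTransform(src,np.float32([[0,0],[120*k,0],[120*k,130*k],[0,130*k]]))
im=cv2.warpPerspective(s['image'],H,(120*k,130*k),flags=cv2.INTER_CUBIC)
x0,y0=src.min(0).astype(int)-15;x1,y1=src.max(0).astype(int)+15
raw=s['image'][max(y0,0):y1,max(x0,0):x1];raw=cv2.resize(raw,None,fx=3,fy=3,interpolation=cv2.INTER_CUBIC)
im=cv2.resize(im,(480,520))
h=max(520,raw.shape[0]);o=np.zeros((h,480+raw.shape[1],3),np.uint8);o[:520,:480]=im;o[:raw.shape[0],480:]=raw
if o.shape[1]>800: o=o[:,:800]
cv2.imwrite('pics/'+sys.argv[1],o[:600]);cv2.imwrite('pics/raw_'+sys.argv[1],s['image']);cv2.imwrite('pics/rect_'+sys.argv[1],im)
E
python3 look.py d1.png
```

```text
5.8333 [478.21149309 310.94677094 436.47859323] [-8.99961754e+01 -1.46308902e-02  5.66746874e-02] [ 27.9   3.6  68.2  -0.  108.2 -62.2] 22.92806258902733 [-0.22740741 -0.33850568 -3.79837907]
jaw yaw 90.05667566407952 foot [478.24110686 310.9545434  320.47859727]
[[264.1000061035156, 213.10000610351562], [338.29998779296875, 220.39999389648438], [330.70001220703125, 270.79998779296875], [265.20001220703125, 263.6000061035156]]
```

View pics/d1.png

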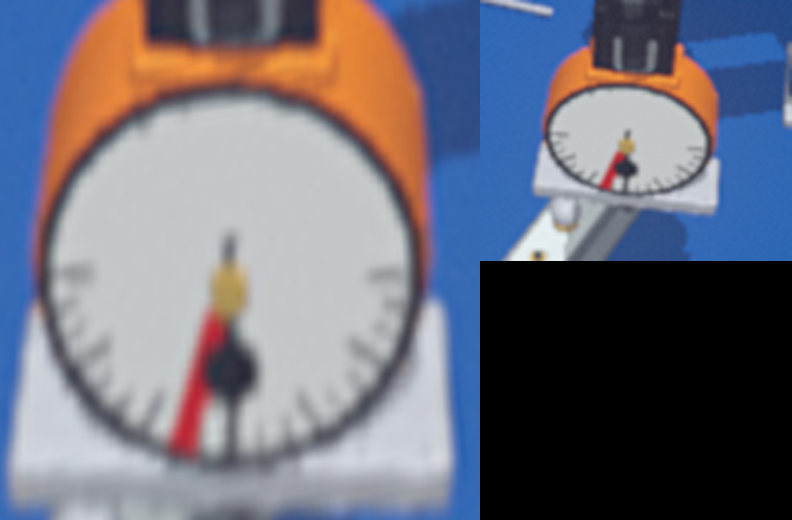

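Rectified dial (4 px/mm): pointer plumb with its tip at (232,450), red mark end at (183,447), centre about (230,275). The mark is therefore about 0.26 rad left, which is the positive sense. Fit the red, tilt and check.

```bash
cat > red.py <<'E'
import cv2,numpy as np,sys
im=cv2.imread('pics/rect_'+sys.argv[1]).astype(int);b,g,r=im[...,0],im[...,1],im[...,2]
def line(m):
    m=cv2.morphologyEx(m.astype(np.uint8),cv2.MORPH_OPEN,np.ones((3,3)))
    p=np.argwhere(m)[:,::-1].astype(np.float32);v=cv2.fitLine(p,cv2.DIST_HUBER,0,.01,.01).ravel();return len(p),np.arctan(-v[0]/v[1]),p.mean(0)
red=(r-g>90)&(abs(g-b)<40);red[:300]=0
blk=(r<90)&(g<90)&(b<90);yy,xx=np.mgrid[:520,:480];blk&=(np.hypot(xx-231,yy-275)<160)&(yy>310)
for m in(red,blk):
    n,a,c=line(m);print(n,round(float(a),3),c,'via centre',round(float(np.arctan2(231-c[0],c[1]-275)),3))
E
python3 red.py d1.png
```

```text
2077 0.241 [196.07993 391.2383 ] via centre 0.292
2029 -0.025 [229.66782 370.37604] via centre 0.014
```

Call:
{"op": "move_arm", "data": {
  "motion": "0 0 0 0 4 0;0 0 0 0 8 0;0 0 0 0 12 0;0 0 0 0 15 0;0 0 0 0 15 0;0 0 0 0 15 0;0 0 0 0 15 0;0 0 0 0 15 0;0 0 0 0 15 0;0 0 0 0 15 0"
}}

```text
time: 6.72
tool_pos: [477.7, 311.6, 437.2]
tcp_rot: [-89.9, 14.9, 0.2]
ft_force: [-0.9, -0.2, -3.0]
finger_gap: 22.9
```

Call:
{"op": "move_arm", "data": {
  "motion": "0 0 0 0 0 0;0 0 0 0 0 0;0 0 0 0 0 0;0 0 0 0 0 0;0 0 0 0 0 0;0 0 0 0 0 0;0 0 0 0 0 0;0 0 0 0 0 0"
}}

```text
time: 7.38
tool_pos: [478.1, 311.4, 436.2]
tcp_rot: [-90.0, 15.0, 0.1]
ft_force: [-0.0, 0.3, -4.5]
finger_gap: 23.4
```

```bash
python3 look.py d2.png; python3 red.py d2.png
```

```text
7.3833 [478.11806782 311.41920685 436.24199413] [-89.97024227  15.00439237   0.12099099] [ 24.   16.6  55.    7.1 122.  -63. ] 23.432168374376136 [-0.01543881  0.32944167 -4.54088775]
jaw yaw 90.1132869197823 foot [448.08641276 311.41603628 324.19691533]
[[264.3999938964844, 220.3000030517578], [336.8999938964844, 213.60000610351562], [348.70001220703125, 266.0], [283.5, 269.79998779296875]]
175 0.272 [176.90857 427.5543 ] via centre 0.341
2113 0.244 [201.84288 365.8424 ] via centre 0.311
```

View pics/d2.png

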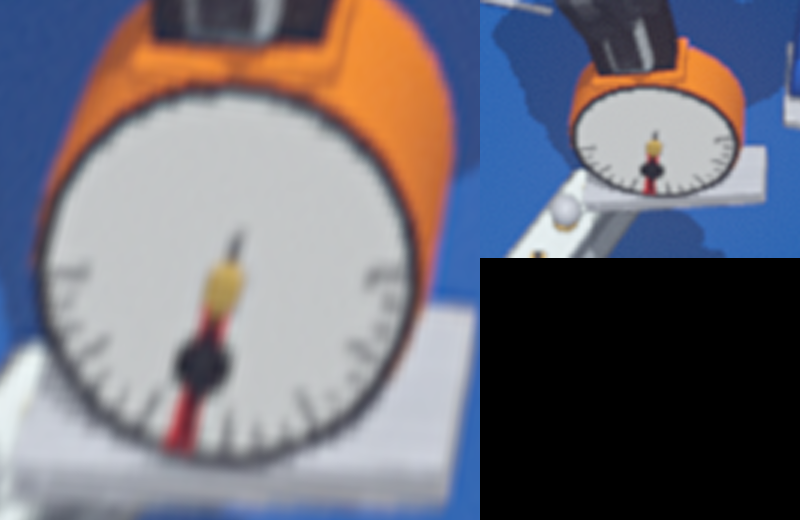

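Pointer lies on the red. Quantify its offset along the lower rows.

```bash
python3 - <<'E'
import cv2,numpy as np
im=cv2.imread('pics/rect_d2.png').astype(float);b,g,r=im[...,0],im[...,1],im[...,2]
for y in range(395,452,7):
    x=np.arange(150,225);G=g[y,150:225]; R=r[y,150:225]
    red=np.where((R-G>35))[0]; print(y,x[red.min()],x[red.max()],'mid',(x[red.min()]+x[red.max()])/2,'dark',x[red.min():red.max()][np.argmin(R[red.min():red.max()])], R[red.min():red.max()+1:4].astype(int))
E
```

```text
395 179 192 mid 185.5 dark 191 [180 152 117  84]
402 176 194 mid 185.0 dark 193 [191 178 143 108  87]
409 173 200 mid 186.5 dark 191 [196 191 164 131 107 107 134]
416 171 200 mid 185.5 dark 189 [196 192 170 138 114 115 138 172]
423 170 198 mid 184.0 dark 187 [194 191 165 132 110 115 140 172]
430 167 197 mid 182.0 dark 185 [185 187 176 147 120 114 128 154]
437 164 196 mid 180.0 dark 184 [159 165 166 151 131 120 124 140 161]
444 163 194 mid 178.5 dark 181 [131 138 138 130 121 120 126 134]
451 171 191 mid 181.0 dark 175 [116 112 112 117 119 120]
```

Accounting for the pointer's parallax (the gold hub shows the same shift), the error is about 0.25 mm, so a 15° tilt is right. Next: turn to about 152°, antiparallel to the block's x, so the dial stays visible to the side camera. Then move over the stud.

Call:
{"op": "move_arm", "data": {
  "motion": "0.8 -1.5 0 0 0 5;1.6 -3.5 0 0 0 11;3 -6 0 0 0 17;4.5 -8.5 -1 0 0 23;6 -11 -3 0 0 29;7 -13 -5 0 0 35;7.9 -15 -7 0 0 42;7.9 -15.2 -10 0 0 49;7.9 -15.2 -13 0 0 56;7.9 -15.2 -15 0 0 62"
}}

```text
time: 8.27
tool_pos: [556.3, 158.8, 282.8]
tcp_rot: [-89.8, 15.1, 62.5]
ft_force: [-1.3, 0.0, -4.1]
finger_gap: 23.3
```

```bash
python3 -c "
from h import *
q=readout.sense();print(q['tool_pos'],q['tcp_rot'],q['joint_pos'],q['ft_force'])"
```

```text
[556.28517923 158.8324355  282.78058573] [-89.78546877  15.11689646  62.48880333] [  17.43748634   14.30107152   73.55017711  -10.7557053   102.8826034
 -136.43995617] [-1.26856686  0.00982661 -4.14002376]
```

Call:
{"op": "move_arm", "data": {
  "motion": "0 0 -2 0 0 0;0 0 -4 0 0 0;0 0 -6 0 0 0;0 0 -7.5 0 0 0;0 0 -7.5 0 0 0;0 0 -7.5 0 0 0;0 0 -7.5 0 0 0;0 0 -7.5 0 0 0;0 0 -7.5 0 0 0"
}}

```text
time: 9.02
tool_pos: [557.9, 159.7, 213.0]
tcp_rot: [-90.1, 14.9, 62.1]
ft_force: [0.6, 0.0, -4.3]
finger_gap: 23.3
```

```bash
python3 look.py d3.png; python3 - <<'E'
from h import *
a=snap('top');b=cv2.imread('pics/raw_d3.png')
o=np.zeros((560,800,3),np.uint8)
o[:400,:400]=cv2.resize(a['image'][170:270,190:290],None,fx=4,fy=4,interpolation=2)
o[:560,400:]=cv2.resize(b[190:330,220:320],None,fx=4,fy=4,interpolation=2)
cv2.imwrite('pics/e3.png',o)
E
```

```text
9.0167 [557.91249623 159.70855065 212.99222142] [-90.07766454  14.88860987  62.09452857] [  17.5   15.8   79.1  -10.5   95.7 -134.7] 23.3041759646742 [ 0.58379717  0.02804989 -4.26989145]
jaw yaw 152.1144837604597 foot [544.1022448  133.29557772 100.88677188]
[[258.29998779296875, 255.5], [288.6000061035156, 215.39999389648438], [294.79998779296875, 242.89999389648438], [267.8999938964844, 280.0]]
```

View pics/e3.png

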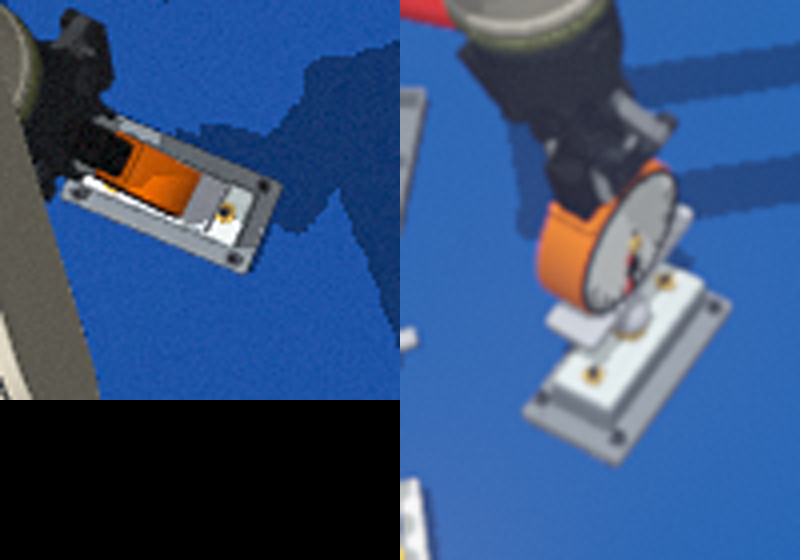

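Views: the gauge is over the block, foot along it, and the stud is under the foot's middle (side crop, stud at (635,318)). The pointer sits over the red. Lower gently and watch the force (baseline fz ≈ −4.3 N).

Call:
{"op": "move_arm", "data": {
  "motion": "0 0 -1 0 0 0;0 0 -2 0 0 0;0 0 -2.5 0 0 0;0 0 -2.5 0 0 0;0 0 -2.5 0 0 0;0 0 -2.5 0 0 0"
}}

```text
time: 9.62
tool_pos: [557.0, 159.4, 186.2]
tcp_rot: [-90.0, 15.0, 62.1]
ft_force: [-0.6, -1.2, -3.3]
finger_gap: 23.5
```

Call:
{"op": "move_arm", "data": {
  "motion": "0 0 -0.1 0 0 0;0 0 -0.2 0 0 0;0 0 -0.2 0 0 0;0 0 -0.2 0 0 0"
}}

```text
time: 9.95
tool_pos: [557.1, 159.4, 184.4]
tcp_rot: [-90.0, 15.0, 62.1]
ft_force: [-0.1, 0.4, -4.5]
finger_gap: 23.3
```

Call:
{"op": "move_arm", "data": {
  "motion": "0 0 -0.1 0 0 0;0 0 -0.15 0 0 0;0 0 -0.15 0 0 0;0 0 -0.15 0 0 0"
}}

```text
time: 10.28
tool_pos: [557.2, 159.4, 182.9]
tcp_rot: [-90.0, 15.0, 62.1]
ft_force: [-0.3, -0.1, -2.9]
finger_gap: 23.4
```

Call:
{"op": "move_arm", "data": {
  "motion": "0 0 -0.05 0 0 0;0 0 -0.05 0 0 0;0 0 -0.05 0 0 0;0 0 -0.05 0 0 0"
}}

```text
time: 10.62
tool_pos: [557.3, 159.5, 182.7]
tcp_rot: [-90.0, 15.0, 62.1]
ft_force: [-0.5, 1.3, -0.2]
finger_gap: 23.2
```

Call:
{"op": "move_arm", "data": {
  "motion": "0 0 -0.05 0 0 0;0 0 -0.05 0 0 0;0 0 -0.05 0 0 0;0 0 -0.05 0 0 0"
}}

```text
time: 10.95
tool_pos: [557.4, 159.6, 182.6]
tcp_rot: [-90.0, 15.0, 62.1]
ft_force: [-0.8, 1.0, 5.4]
finger_gap: 23.6
```

Contact: about 9 N above baseline. Ease off a little, settle and check.

Call:
{"op": "move_arm", "data": {
  "motion": "0 0 0.02 0 0 0;0 0 0.02 0 0 0;0 0 0.02 0 0 0;0 0 0.02 0 0 0;0 0 0.02 0 0 0;0 0 0.02 0 0 0;0 0 0.02 0 0 0;0 0 0.02 0 0 0;0 0 0.02 0 0 0;0 0 0.02 0 0 0"
}}

```text
time: 11.78
tool_pos: [557.4, 159.6, 182.5]
tcp_rot: [-90.0, 15.0, 62.1]
ft_force: [-0.7, 1.5, 5.2]
finger_gap: 23.4
```

```bash
python3 look.py d4.png; python3 - <<'E'
from h import *
a=snap('top');b=cv2.imread('pics/raw_d4.png')
o=np.zeros((520,800,3),np.uint8)
o[:,:300]=cv2.resize(b[215:293,250:295],(300,520),interpolation=2)
o[:300,300:660]=cv2.resize(a['image'][180:240,200:272],None,fx=5,fy=5,interpolation=2)
o=np.hstack([o[:,:660],np.zeros((520,140,3),np.uint8)])
cv2.imwrite('pics/e4.png',o)
q=[readout.sense()['ft_force'][2]]
print(q)
E
```

```text
11.7833 [557.35096258 159.57079499 182.54081589] [-90.00415393  14.96544936  62.11946605] [  17.5   16.8   81.   -10.5   92.9 -134.2] 23.35150185420358 [-0.74485072  1.49789193  5.23189661]
jaw yaw 152.12053874481103 foot [543.3503496  133.08851622  70.47533616]
[[258.8999938964844, 264.20001220703125], [288.5, 224.60000610351562], [294.70001220703125, 250.60000610351562], [268.29998779296875, 287.29998779296875]]
[np.float64(5.863538396700371)]
```

View pics/e4.png

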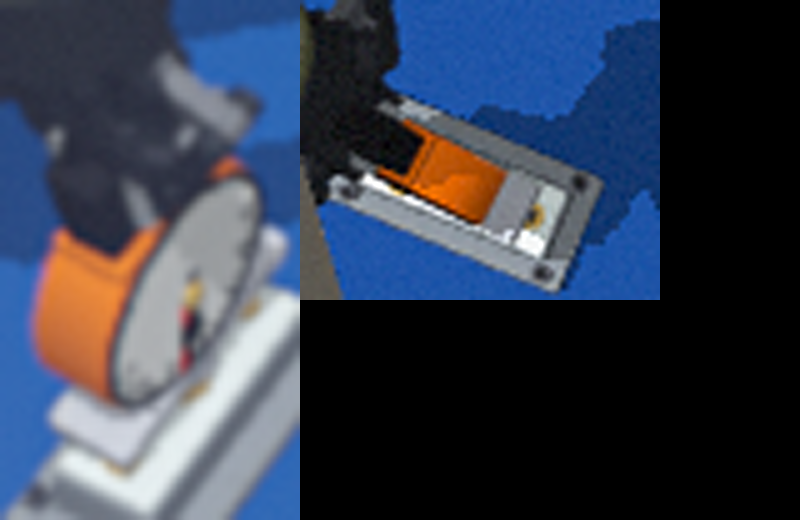

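View pics/d4.png

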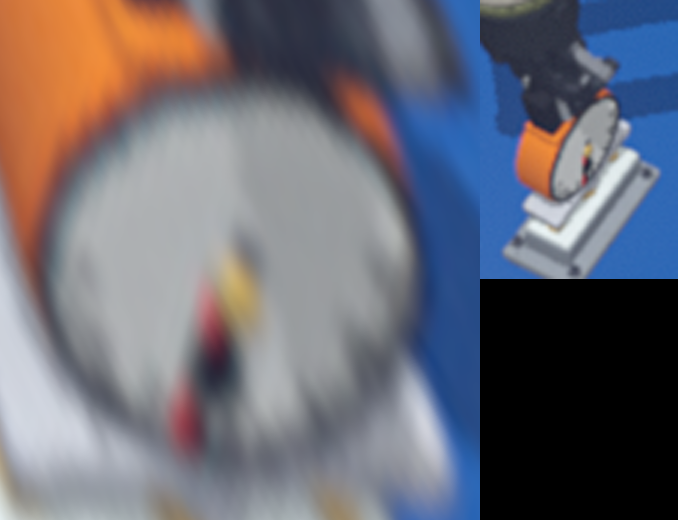

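Same geometry before contact (d3) and after (d4), so register the two rectified dials to see whether the gauge slipped in the pads. The parallax is identical in both.

```bash
python3 - <<'E'
import cv2,numpy as np
a,b=[cv2.imread(f'pics/rect_{n}.png') for n in('d3','d4')]
m=np.zeros(a.shape[:2],np.uint8);cv2.circle(m,(231,275),200,255,-1);cv2.circle(m,(225,360),90,0,-1);m[:110]=0
W=np.eye(2,3,dtype=np.float32)
cc,W=cv2.findTransformECC(a[...,1],b[...,1],W,cv2.MOTION_EUCLIDEAN,(3,200,1e-6),m,5);print('case rot',np.arctan2(W[1,0],W[0,0]),W[:,2],cc)
for im in(a,b):
    f=im.astype(int);B,G,R=f[...,0],f[...,1],f[...,2]
    red=((R-G)>50)&(abs(G-B)<45);red[:280]=0;red[470:]=0;red[:,:150]=0;red[:,260:]=0
    p=np.argwhere(red);lo=p[p[:,0]>405];hi=p[p[:,0]<345]
    d=(R<75)&(G<75);d[:330]=0;d[400:]=0;d[:,:180]=0;d[:,260:]=0
    print('red lo',lo.mean(0),len(lo),'hi',hi.mean(0) if len(hi) else None,'weight',np.argwhere(d).mean(0),d.sum())
cv2.imwrite('pics/cmp.png',np.hstack([a[:,:400],b[:,:400]]))
E
```

```text
case rot -0.006374312 [-0.8686041  1.2519222] 0.9841698094076375
red lo [423.27978723 181.04574468] 940 hi [322.59710744 209.72727273] weight [371.02549801 213.29561753] 1255
red lo [423.00983146 183.51825843] 712 hi [319.97994652 211.17780749] weight [372.31390449 215.67205056] 1424
```

View pics/cmp.png

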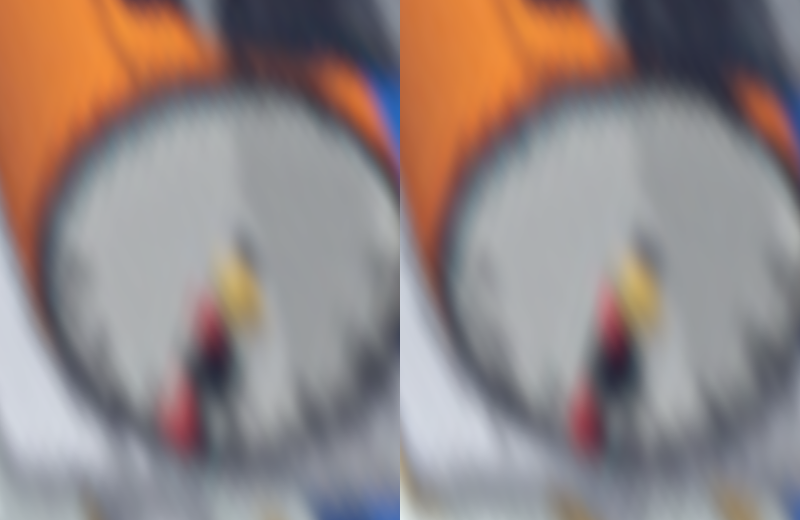

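The dial rotated by no more than 0.01 rad at contact, so there was no slip. Contact is steady at about 9.5 N and at the predicted height. Handing in.

```bash
python3 -c "
from bench import r
print(r.hand_in())"
```

```text
the job is handed in; nothing more can be done
None
```

I picked the orange gauge up by its black grip and rested the middle of its foot on the stud, foot along the block. It is rolled 15° (0.26 rad), which puts the pointer on the red mark. I handed the job in at about 12 s with the gripper still holding it; no verdict is reported.

**Last checks:**
- **Contact:** the foot met the stud at the predicted height (TCP 182.5 mm, expected 183 mm). The steady push was about 9.5 N, because a small attempt to ease it off did not lower the reading.
- **Position and direction:** the foot's middle is worked out at about 4 mm from the stud's top in plan. The flat of the gauge is about 5° off the block's length, with the dial facing back towards the side camera.
- **Pointer:** before placing, with the dial facing the camera, the tip was about 1 mm from the mark's middle as seen, or roughly 0.25 mm after allowing for parallax. Touching the stud turned the gauge in the grip by no more than 0.01 rad.
- **Less certain:** at the final pose the side camera sees the dial very obliquely. There the pointer looks about 2–2.5 mm to the right of the red. I put this down to parallax, because the hub shows a similar shift and the same offset was there before contact. I could not confirm it independently.
- **Bystanders:** I saw no contact with any of them, but I took no final full-bench picture to compare their positions.

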